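# Piston float check on a dead-weight pressure bench

### The job

Check that the piston of the blue-capped column floats: with closed fingertips press gently down on its blue cap until it has sunk about 10 mm, well short of its lower stop, hold it down for about a second, then let it rise freely. Then press the green record key fully down to log the check, release it and withdraw. Do not lift or grasp anything, and leave the weights on the piston, the yellow and white columns, the red vent key and the loose pieces alone.

Things in the scene. Friction and masses are not known exactly. Their poses are not given: they have to be found in the camera images.
- blue_cap_top (a point): centre of the flat level top face of the blue round cap, 40 mm across and 12 mm thick, on top of the piston of the blue column; z up. 176 mm above the bench while floating. The cap stands on a thin neck, its underside 24 mm above the weights, and moves up and down with the piston.
- blue_piston (a joint): vertical travel of the blue column's floating piston with its pan, weights and cap (m): 0 floating at rest, positive when pressed down, negative when lifted; hard stops at +0.02 and -0.02. It is springy, about 0.5 N per mm pressed (5 N at 10 mm), damped, and returns to 0 by itself when released.
- blue_column: the blue column, fixed to the bench: teal base 110 x 110 mm, post with a blue collar, floating piston with a pan 100 mm across 102 mm above the bench, a stack of steel weights on it (92 mm across, 32 mm high, not to be touched), the cap above; origin on the bench under its centre. Three columns of the same build stand in a row across the bench, in any order.
- yellow_column: column of the same size with a yellow cap and collar; origin on the bench under its centre. To be left alone.
- yellow_piston (a joint): travel of the yellow column's piston (m), as for the blue one.
- white_column: column of the same size with a white cap and collar; origin on the bench under its centre. To be left alone.
- white_piston (a joint): travel of the white column's piston (m), as for the blue one.
- panel: grey key panel fixed to the bench in front of the columns, 85 mm (its x) by 160 mm (its y) by 30 mm high, with a small dark display in the middle of its top; origin at the centre of its underside. The green key lies 45 mm to its +y, the red key 45 mm to its -y.
- record_key_top (a point): centre of the top of the round green record key (30 mm across, standing 10 mm proud of a black collar 46 mm across); 52 mm above the bench when not pressed. z up.
- record_key (a joint): travel of the green record key (m): 0 released, 0.006 fully down, which takes 4 N; springs back.
- vent_key_top (a point): centre of the top of the round red vent key, same size and height as the green one. To be left alone.
- vent_key (a joint): travel of the red vent key (m), as for the green one.
- knob_weight: loose brass weight with a knob on top, 56 mm across, 68 mm high; origin at the centre of its underside. To be left alone.
- spare_weight: loose steel ring weight, 68 mm across, 20 mm high; origin at the centre of its underside. To be left alone.
- gauge: loose round pressure gauge lying on its back, white dial up, 90 mm across, 30 mm high, with a 30 mm brass stem; origin at the centre of its underside. To be left alone.
Not all that is in view belongs to the job. Leave any brown or turquoise look-alike of the panel alone.

How it is judged:
By the outcome, as a careful person would: the job done as asked, in the order asked, and still so for the second after the job is handed in, with the robot touching nothing.
It also fails if it takes over 48 s, if anything falls off the work surface, if the arm or the gripper's body presses on something with over 40 N, if the wrist force passes 120 N, or if a joint passes its speed limit or range.

### The arm

A 6-joint arm with a two-finger parallel gripper is mounted at the origin on the work surface. World frame = base frame: x ahead of the robot, y to its left, z up, the work surface at z = 0. Lengths are in m, angles in rad, forces in N, time in s.
With the tool pointing down it reaches from about 0.225 to 0.875 m from the base axis. Payload 3.4 kg.
Tool frame: the origin (TCP) lies where the fingers leave the gripper's body, on its centre line; the fingertips stand 73 mm ahead of it and the grasp point (between the pads) lies 54 mm ahead of it (manip.pinch_z is the distance from the TCP to the grasp point, in m); z points along the fingers, y is the line along which they close (so a half turn about z gives the same grasp; the last joint's range is limited). The gripper opens to 85 mm and grips with 20 to 120 N. Pads are 22 mm wide; open, the fingers measure 114 mm over their backs; the gripper's body (76 mm by 85 mm) begins 54 mm behind the grasp point. The pads swing forward as they close: fully open they stand 13 mm farther back than shut.
Start: joints at [1.127, 0.276, 1.505, -0, 1.361, -0.121], TCP at [0.182, 0.545, 0.304] pointing down, gripper open.
Joint ranges: [-2.89, 2.89], [-0.75, 2.08], [0.22, 2.7], [-1.18, 4.32], [0.11, 2.71], [-2.7, 2.7]. Speed limits (rad/s): [2.57, 2.57, 3.14, 3.14, 3.14, 3.14].

### API

Orientations are given as a unit quaternion [w, x, y, z].
In Python, from rig import readout, imaging, manip gives the robot as it stands. The module is installed in compiled form; this text tells all that it offers.
- The arm moves only by the tool servo_tool, never from a script. Its argument "moves" is a list of rows, each an object with "dp": the shift along the tool's x, y, z in units of 0.2 m (1.0 is 0.2 m), a list of three; "delta_rot": the turn, a rotation vector about the tool's x, y, z in units of 0.1 rad (1.0 is 0.1 rad), a list of three; "fingers": the opening, from 0 (shut) to 1 (fully open). In form: [{"dp": [dx, dy, dz], "delta_rot": [wx, wy, wz], "fingers": fingers}, ...]. A call has 1 to 5 rows; each row shifts and turns the commanded pose from where the row before left it, along the tool's axes as they then stand; what a row does not reach is not made up. A row lasts 1/10 s, in which the tool goes at most 50 mm and 8.59 degrees, less where a joint would pass 70% of its speed; a pose out of reach is approached as far as the arm can. A call with a number of a shift or a turn outside -1 to 1 is refused whole. A call with a gripper value outside its range is refused whole. The fingers move at their own pace and stop on an object; "force" is the grip in N (left out, the last holds). Time passes only in rows, so rows that do not move let the fingers close. It gives the time, the measured TCP pose, the force, the opening and the grip force at its end, in the units of the state.
- readout.get_state(): the state, without advancing time (a new reading comes with each control period).
- imaging.get_image(name): name is "scene" or "top" or "wrist"; returns (picture, depth): 480x640x3 uint8, red, green, blue; 480x640 float32, m along the optical axis (not along the pixel's ray), 0 where there is no reading.
- imaging.calibration(name): a dict with "intrinsics" (3x3 intrinsics, pixels), "R" (3x3) and "t" (3): a world point X has camera coordinates R X + t; the wrist camera has in their place "hand_eye" (4x4, takes a point from camera to tool coordinates, whose origin is the TCP and whose axes are the flange's). Camera axes: x right, y down, z forward; pixel columns grow to the right and rows downward; lengths in m; the calibration is good to about 2 mm. A picture is of the moment at which its call begins: read the wrist's pose just before it. calibration takes no time and is no camera call.
- manip.sign_off(): hands the job in; it is judged then, once.
The state is a dict: "clock": time; "qpos": joint angles; "qd": joint speeds; "effort": joint torques, N m; "position": TCP position; "ee_rot": TCP orientation; "contact_force": force on the tool from outside, world axes, zero at the start; "moment": the same for the moment, N m; "width": finger opening in m; "gripper_force": force on a finger pad.
Only numpy, scipy, OpenCV 4.12 (cv2) and the standard library are available. Lean on these libraries where they do the work, as an engineer would, in place of code of your own. Each camera call takes 0.05 s, during which the arm holds its last target. There are 200 camera calls.

## Working session

There is one attempt and no reset: what is moved stays moved. The work goes in short steps, Python scripts to look and compute and a tool call to move; the robot and the scene stay as the last step left them, time stands still between calls to the robot, and variables do not carry over. Pictures are saved under pics/ and viewed, at most 10 in all, crops included, and the job is handed in when it is done.

Besides the shell and the picture viewer there is one more tool, called after "Request:" as name(argument=value, ...) on one line, values as JSON. servo_tool: Moves the arm, as the interface text tells. Its arguments: {"type":"object","properties":{"moves":{"type":"array"},"force":{"type":"number"}},"required":["moves"]}

```bash
mkdir -p pics; cat > h.py <<'E'
import numpy as np, cv2
from rig import readout, imaging, manip
def world(name,d):
    c=imaging.calibration(name);K=np.array(c['intrinsics']);R=np.array(c['R']);t=np.array(c['t'])
    v,u=np.mgrid[:480,:640]
    P=np.stack([(u-K[0,2])/K[0,0]*d,(v-K[1,2])/K[1,1]*d,d],-1)
    return (P-t)@R
E
python3 - <<'E'
from h import *
for n in ("scene","top"):
    p,d=imaging.get_image(n); cv2.imwrite(f"pics/{n}.png",p[...,::-1]); np.savez(f"{n}.npz",p=p,d=d)
    W=world(n,d); h=cv2.cvtColor(p,cv2.COLOR_RGB2HSV)
    for c,lo,hi in(("blue",100,130),("green",45,85),("red",0,8),("yellow",22,34),("teal",86,99)):
        m=((h[...,0]>=lo)&(h[...,0]<=hi)&(h[...,1]>110)&(h[...,2]>50)).astype(np.uint8)
        k,l,s,ce=cv2.connectedComponentsWithStats(m)
        for i in range(1,k):
            if s[i,4]>60:
                q=W[(l==i)&(d>0)]; print(n,c,s[i].tolist(),ce[i].round(),np.median(q,0).round(3),q.max(0).round(3))
print(readout.get_state())
E
```

```text
scene blue [263, 315, 28, 29, 654] [276. 329.] [ 0.61  -0.207  0.176] [ 0.63  -0.169  0.179]
scene green [357, 125, 51, 8, 77] [382. 129.] [0.483 0.522 0.009] [0.551 0.542 0.012]
scene green [265, 148, 13, 11, 111] [271. 153.] [0.304 0.24  0.051] [0.316 0.279 0.055]
scene green [252, 163, 14, 9, 75] [258. 167.] [0.292 0.199 0.033] [0.308 0.21  0.036]
scene green [280, 217, 14, 13, 148] [286. 223.] [0.456 0.064 0.052] [0.469 0.098 0.055]
scene green [264, 233, 20, 15, 166] [273. 240.] [0.448 0.023 0.033] [0.465 0.038 0.036]
scene green [425, 333, 17, 18, 241] [433. 341.] [ 0.82  -0.046  0.052] [ 0.835 -0.022  0.056]
scene green [414, 357, 22, 20, 269] [425. 367.] [ 0.824 -0.087  0.033] [ 0.841 -0.074  0.036]
scene red [0, 70, 46, 84, 1250] [ 19. 115.] [-0.984  0.305 -0.331] [-0.912  0.314 -0.107]
scene red [4, 114, 27, 44, 251] [ 18. 140.] [-1.124  0.305 -0.511] [-1.091  0.312 -0.357]
scene red [239, 167, 12, 11, 104] [245. 172.] [0.287 0.153 0.051] [0.299 0.178 0.055]
scene red [579, 185, 61, 94, 4053] [614. 225.] [ 1.174  0.706 -0.199] [ 1.449  1.696 -0.192]
scene red [251, 243, 15,
[... 1738 characters left out ...]
0.018  0.198]
{'clock': 0.1, 'qpos': array([ 1.12699574e+00,  2.76529096e-01,  1.50599042e+00,  5.13266583e-08,
        1.36068722e+00, -1.20973417e-01]), 'qd': array([-0.00114794, -0.00308737, -0.00199481,  0.00056501, -0.00221381,
       -0.00019506]), 'effort': array([ 2.85436894e-03, -4.17698336e+01, -2.46404082e+01, -2.87979874e-04,
        5.76518170e-03,  1.52167490e-05]), 'position': array([0.1822611 , 0.54498941, 0.30313404]), 'ee_rot': array([-2.24906110e-04,  1.60713528e-01,  9.87000765e-01, -7.75072752e-04]), 'contact_force': array([-0.30430069,  0.53483046, -0.45549426]), 'moment': array([-0.02731112,  0.03199085,  0.0071211 ]), 'gripper_force': 0.0, 'width': 0.0853345708085021}
```

View pics/scene.png

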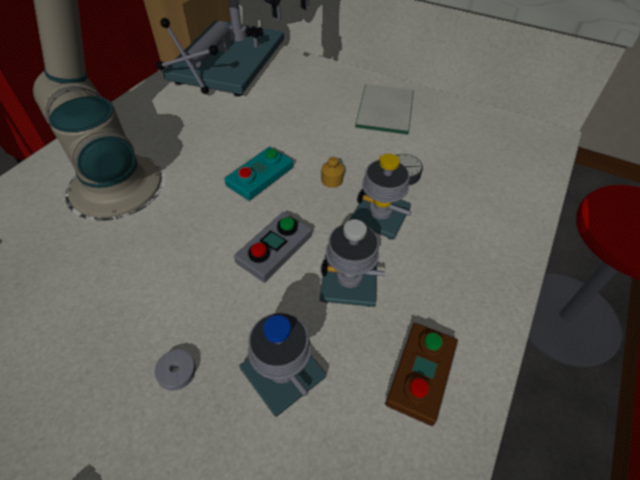

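View pics/top.png

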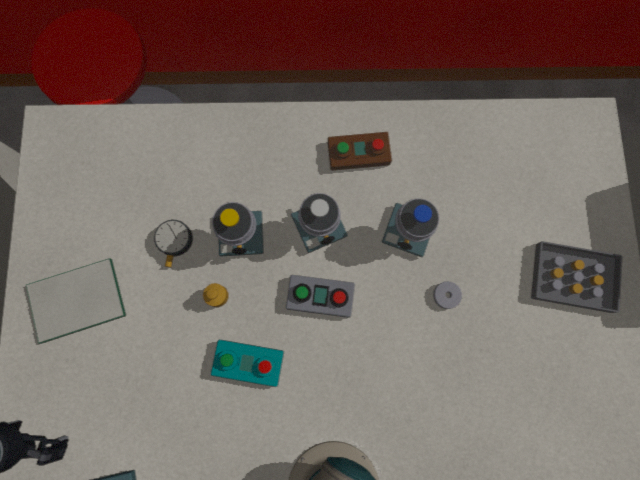

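The blue cap is at scene (276,329) and top (422,213). The white cap, at top (320,208), and the yellow cap, at (229,217), are not wanted. Green key candidates in the top view are the grey panel (302,292), turquoise (226,360) and brown (343,147). I choose the grey one, at scene (286,223). Next I refine both points and check one crop.

```bash
cat >> h.py <<'E'
from scipy.spatial.transform import Rotation as Ro
def go(target):
    s=readout.get_state();w,x,y,z=s['ee_rot'];R=Ro.from_quat([x,y,z,w]).as_matrix()
    d=np.array(target)-s['position'];print('t',s['clock'],'tcp',s['position'].round(4),'F',s['contact_force'].round(2),'w',round(s['width'],4),'units',(R.T@d/0.2).round(3))
E
python3 - <<'E'
from h import *
for n in ("scene","top"):
    f=np.load(n+".npz");p,d=f['p'],f['d'];c=imaging.calibration(n);K=np.array(c['intrinsics']);R=np.array(c['R']);t=np.array(c['t'])
    h=cv2.cvtColor(p,cv2.COLOR_RGB2HSV);W=world(n,d)
    for nm,lo,hi,z,g in(("blue",100,130,.176,(.609,-.206)),("green",45,85,.052,(.453,.065)),("red",0,8,.052,(.44,-.024))):
        m=(h[...,0]>=lo)&(h[...,0]<=hi)&(h[...,1]>110)&(np.hypot(W[...,0]-g[0],W[...,1]-g[1])<.03)&(abs(W[...,2]-z)<.006)
        v,u=np.nonzero(m);ray=np.stack([(u-K[0,2])/K[0,0],(v-K[1,2])/K[1,1],u*0+1.],-1)@R;o=-R.T@t
        q=o+ray*((z-o[2])/ray[:,2])[:,None]
        (cx,cy),r=cv2.minEnclosingCircle(q[:,:2].astype(np.float32)); print(n,nm,len(q),q.mean(0).round(4),np.round([cx,cy,r],4))
p=np.load("scene.npz")['p'][190:420,210:340,::-1];cv2.imwrite("pics/crop.png",cv2.resize(p,None,fx=2.5,fy=2.5,interpolation=cv2.INTER_CUBIC))
go([.609,-.206,.304])
E
```

```text
scene blue 563 [ 0.6103 -0.2074  0.176 ] [ 0.6103 -0.207   0.021 ]
scene green 127 [0.4555 0.0643 0.052 ] [0.4552 0.0644 0.0161]
scene red 142 [ 0.4424 -0.0244  0.052 ] [ 0.443  -0.0241  0.0161]
top blue 252 [ 0.6078 -0.2057  0.176 ] [ 0.6078 -0.206   0.0204]
top green 122 [0.452  0.0656 0.052 ] [0.452  0.0655 0.0148]
top red 116 [ 0.4382 -0.0231  0.052 ] [ 0.4379 -0.0227  0.0151]
t 0.1 tcp [0.1823 0.545  0.3031] F [-0.3   0.53 -0.46] w 0.0853 units [-3.215 -2.884 -0.   ]
```

View pics/crop.png

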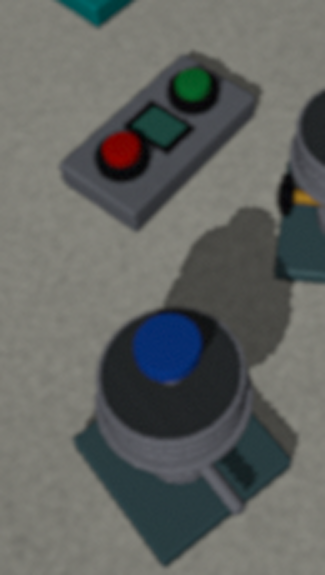

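The crop shows the grey panel with green key at its top right (scene 286,223) and red at the lower left. The blue cap (276,329) is flat above its weights. Moving over with the fingers closing.

Request:
servo_tool(moves=[{"dp": [-0.1,-0.09,-0.03],"delta_rot": [0,0,0],"fingers": 0},{"dp": [-0.16,-0.144,-0.03],"delta_rot": [0,0,0],"fingers": 0},{"dp": [-0.16,-0.144,-0.03],"delta_rot": [0,0,0],"fingers": 0},{"dp": [-0.16,-0.144,0],"delta_rot": [0,0,0],"fingers": 0},{"dp": [-0.16,-0.144,0],"delta_rot": [0,0,0],"fingers": 0}], force=20)

```text
clock: 0.6
position: [0.2809, 0.3705, 0.3218]
ee_rot: [0.0, 0.16, 0.987, -0.0]
contact_force: [0.8, 0.3, -0.3]
width: 0.0124
gripper_force: 0.0
```

Request:
servo_tool(moves=[{"dp": [-0.16,-0.144,0],"delta_rot": [0,0,0],"fingers": 0},{"dp": [-0.16,-0.144,0],"delta_rot": [0,0,0],"fingers": 0},{"dp": [-0.16,-0.144,0],"delta_rot": [0,0,0],"fingers": 0},{"dp": [-0.16,-0.144,0],"delta_rot": [0,0,0],"fingers": 0},{"dp": [-0.16,-0.144,0],"delta_rot": [0,0,0],"fingers": 0}])

```text
clock: 1.1
position: [0.3869, 0.1831, 0.3218]
ee_rot: [-0.0, 0.161, 0.987, 0.0]
contact_force: [0.9, 0.1, -0.7]
width: 0.0
gripper_force: 0.0
```

Request:
servo_tool(moves=[{"dp": [-0.16,-0.144,0],"delta_rot": [0,0,0],"fingers": 0},{"dp": [-0.16,-0.144,0],"delta_rot": [0,0,0],"fingers": 0},{"dp": [-0.16,-0.144,0],"delta_rot": [0,0,0],"fingers": 0},{"dp": [-0.16,-0.144,0],"delta_rot": [0,0,0],"fingers": 0},{"dp": [-0.16,-0.144,0],"delta_rot": [0,0,0],"fingers": 0}])

```text
clock: 1.6
position: [0.493, -0.0043, 0.3216]
ee_rot: [-0.0, 0.161, 0.987, 0.0]
contact_force: [0.8, 0.2, -0.2]
width: -0.0001
gripper_force: 0.0
```

Request:
servo_tool(moves=[{"dp": [-0.16,-0.144,0],"delta_rot": [0,0,0],"fingers": 0},{"dp": [-0.16,-0.144,0],"delta_rot": [0,0,0],"fingers": 0},{"dp": [-0.16,-0.144,0],"delta_rot": [0,0,0],"fingers": 0},{"dp": [-0.16,-0.144,0],"delta_rot": [0,0,0],"fingers": 0},{"dp": [-0.1,-0.09,0],"delta_rot": [0,0,0],"fingers": 0}])

```text
clock: 2.1
position: [0.5918, -0.1788, 0.3209]
ee_rot: [-0.0, 0.162, 0.987, -0.0]
contact_force: [0.6, 1.2, -0.7]
width: -0.0003
gripper_force: 0.0
```

```bash
python3 -c "
from h import *
go([.609,-.2065,.259])"
```

```text
t 2.1 tcp [ 0.5918 -0.1788  0.3209] F [ 0.55  1.19 -0.74] w -0.0003 units [-0.126 -0.104  0.31 ]
```

Request:
servo_tool(moves=[{"dp": [-0.06,-0.05,0.04],"delta_rot": [0,0,0],"fingers": 0},{"dp": [-0.04,-0.034,0.08],"delta_rot": [0,0,0],"fingers": 0},{"dp": [-0.026,-0.02,0.1],"delta_rot": [0,0,0],"fingers": 0},{"dp": [0,0,0.06],"delta_rot": [0,0,0],"fingers": 0},{"dp": [0,0,0.03],"delta_rot": [0,0,0],"fingers": 0}])

```text
clock: 2.6
position: [0.6067, -0.2021, 0.2574]
ee_rot: [-0.002, 0.16, 0.987, 0.001]
contact_force: [-0.4, -0.4, -0.5]
width: 0.0003
gripper_force: 0.0
```

Request:
servo_tool(moves=[{"dp": [0,0,0],"delta_rot": [0,0,0],"fingers": 0},{"dp": [0,0,0],"delta_rot": [0,0,0],"fingers": 0}])

```text
clock: 2.8
position: [0.6081, -0.2029, 0.2605]
ee_rot: [0.0, 0.16, 0.987, 0.0]
contact_force: [-0.4, -0.2, -0.0]
width: -0.0002
gripper_force: 0.0
```

```bash
python3 -c "
from h import *
go([.609,-.2065,.249])
p,d=imaging.get_image('scene');cv2.imwrite('pics/above.png',cv2.resize(p[230:430,180:400,::-1],None,fx=2.5,fy=2.5))
go([.609,-.2065,.249])"
```

```text
t 2.8 tcp [ 0.6081 -0.2029  0.2605] F [-0.38 -0.17 -0.02] w -0.0002 units [-0.01  -0.016  0.058]
t 2.85 tcp [ 0.6083 -0.2031  0.2609] F [ 0.62  0.26 -0.2 ] w -0.0003 units [-0.009 -0.015  0.06 ]
```

View pics/above.png

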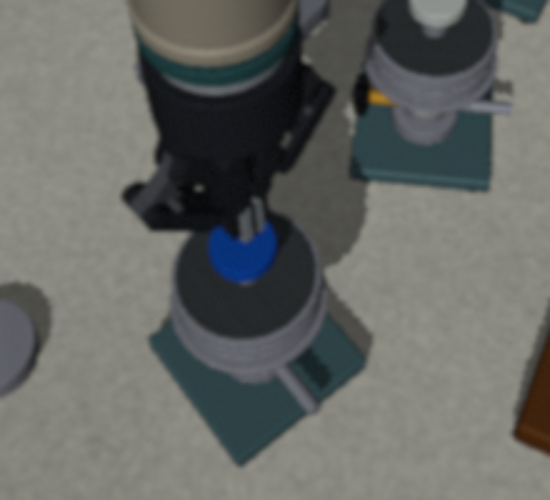

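The closed tips, at crop (250,235), hover over the blue cap, at (243,248). Descending slowly to contact.

Request:
servo_tool(moves=[{"dp": [-0.01,-0.015,0.02],"delta_rot": [0,0,0],"fingers": 0},{"dp": [0,0,0.02],"delta_rot": [0,0,0],"fingers": 0},{"dp": [0,0,0.01],"delta_rot": [0,0,0],"fingers": 0},{"dp": [0,0,0],"delta_rot": [0,0,0],"fingers": 0},{"dp": [0,0,0],"delta_rot": [0,0,0],"fingers": 0}])

```text
clock: 3.35
position: [0.6089, -0.2071, 0.2498]
ee_rot: [-0.0, 0.161, 0.987, 0.0]
contact_force: [0.3, 0.1, -0.5]
width: 0.0001
gripper_force: 0.0
```

Request:
servo_tool(moves=[{"dp": [0,0,0.01],"delta_rot": [0,0,0],"fingers": 0},{"dp": [0,0,0.01],"delta_rot": [0,0,0],"fingers": 0},{"dp": [0,0,0],"delta_rot": [0,0,0],"fingers": 0},{"dp": [0,0,0],"delta_rot": [0,0,0],"fingers": 0}])

```text
clock: 3.75
position: [0.6092, -0.2071, 0.2461]
ee_rot: [0.0, 0.161, 0.987, -0.0]
contact_force: [-0.0, -0.8, 1.8]
width: -0.0001
gripper_force: 0.6
```

Request:
servo_tool(moves=[{"dp": [0,0,0.01],"delta_rot": [0,0,0],"fingers": 0},{"dp": [0,0,0.01],"delta_rot": [0,0,0],"fingers": 0},{"dp": [0,0,0.01],"delta_rot": [0,0,0],"fingers": 0},{"dp": [0,0,0.005],"delta_rot": [0,0,0],"fingers": 0},{"dp": [0,0,0],"delta_rot": [0,0,0],"fingers": 0}])

```text
clock: 4.25
position: [0.6092, -0.2071, 0.2391]
ee_rot: [0.0, 0.161, 0.987, -0.0]
contact_force: [0.5, -0.0, 4.8]
width: -0.0001
gripper_force: 2.4
```

Request:
servo_tool(moves=[{"dp": [0,0,0],"delta_rot": [0,0,0],"fingers": 0},{"dp": [0,0,0],"delta_rot": [0,0,0],"fingers": 0}])

```text
clock: 4.45
position: [0.6092, -0.2071, 0.2392]
ee_rot: [0.0, 0.161, 0.987, -0.0]
contact_force: [1.0, -0.9, 4.7]
width: -0.0
gripper_force: 2.4
```

```bash
cat >> h.py <<'E'
def capz(n='top',g=(.609,-.2065),lo=100,hi=130,z=(.14,.2)):
    p,d=imaging.get_image(n);h=cv2.cvtColor(p,cv2.COLOR_RGB2HSV);W=world(n,d)
    m=(h[...,0]>=lo)&(h[...,0]<=hi)&(h[...,1]>110)&(np.hypot(W[...,0]-g[0],W[...,1]-g[1])<.03)&(W[...,2]>z[0])&(W[...,2]<z[1])
    q=W[m][:,2];print(n,len(q),q.mean().round(4) if len(q) else None,np.median(q).round(4) if len(q) else None)
    return p
E
python3 -c "
from h import *
go([.609,-.2065,.239])
p=capz('scene')"
```

```text
t 4.45 tcp [ 0.6092 -0.2071  0.2392] F [ 1.03 -0.88  4.65] w -0.0 units [0.002 0.003 0.001]
scene 313 0.1656 0.1658
```

The cap is at 165.8 mm, so it has sunk about 10 mm, at about 5 N. Finishing the hold, then rising.

Request:
servo_tool(moves=[{"dp": [0,0,0],"delta_rot": [0,0,0],"fingers": 0},{"dp": [0,0,0],"delta_rot": [0,0,0],"fingers": 0},{"dp": [0,0,0],"delta_rot": [0,0,0],"fingers": 0},{"dp": [0,0,0],"delta_rot": [0,0,0],"fingers": 0},{"dp": [0,0,0],"delta_rot": [0,0,0],"fingers": 0}])

```text
clock: 5.0
position: [0.6092, -0.2071, 0.239]
ee_rot: [0.0, 0.161, 0.987, -0.0]
contact_force: [1.3, -0.4, 4.9]
width: -0.0001
gripper_force: 2.5
```

Request:
servo_tool(moves=[{"dp": [0,0,0],"delta_rot": [0,0,0],"fingers": 0},{"dp": [0,0,-0.05],"delta_rot": [0,0,0],"fingers": 0},{"dp": [0,0,-0.08],"delta_rot": [0,0,0],"fingers": 0},{"dp": [0,0,-0.1],"delta_rot": [0,0,0],"fingers": 0},{"dp": [0,0,-0.1],"delta_rot": [0,0,0],"fingers": 0}])

```text
clock: 5.5
position: [0.6079, -0.2065, 0.3045]
ee_rot: [-0.002, 0.161, 0.987, 0.001]
contact_force: [0.6, -0.3, -0.6]
width: 0.0001
gripper_force: 0.0
```

Request:
servo_tool(moves=[{"dp": [0,0,0],"delta_rot": [0,0,0],"fingers": 0},{"dp": [0,0,0],"delta_rot": [0,0,0],"fingers": 0},{"dp": [0,0,0],"delta_rot": [0,0,0],"fingers": 0}])

```text
clock: 5.8
position: [0.6081, -0.2066, 0.3031]
ee_rot: [-0.002, 0.161, 0.987, 0.001]
contact_force: [-0.1, -0.2, 0.2]
width: -0.0001
gripper_force: 0.0
```

```bash
python3 -c "
from h import *
p=capz('scene')
go([.4535,.065,.304]);go([.4535,.065,.145])"
```

```text
scene 614 0.1743 0.1756
t 5.85 tcp [ 0.6082 -0.2067  0.3031] F [-0.4  -0.55  0.48] w 0.0003 units [1.165 1.043 0.   ]
t 5.85 tcp [ 0.6082 -0.2067  0.3031] F [-0.4  -0.55  0.48] w 0.0003 units [1.162 1.043 0.795]
```

The cap is back at 175.6 mm. Moving above the green key.

Request:
servo_tool(moves=[{"dp": [0.1,0.09,0],"delta_rot": [0,0,0],"fingers": 0},{"dp": [0.16,0.143,0],"delta_rot": [0,0,0],"fingers": 0},{"dp": [0.16,0.143,0],"delta_rot": [0,0,0],"fingers": 0},{"dp": [0.16,0.143,0],"delta_rot": [0,0,0],"fingers": 0},{"dp": [0.16,0.143,0],"delta_rot": [0,0,0],"fingers": 0}])

```text
clock: 6.35
position: [0.5091, -0.0332, 0.3037]
ee_rot: [-0.001, 0.161, 0.987, 0.0]
contact_force: [0.1, 0.6, 0.0]
width: -0.0001
gripper_force: 0.0
```

Request:
servo_tool(moves=[{"dp": [0.16,0.143,0],"delta_rot": [0,0,0],"fingers": 0},{"dp": [0.16,0.143,0],"delta_rot": [0,0,0],"fingers": 0},{"dp": [0.1,0.095,0],"delta_rot": [0,0,0],"fingers": 0},{"dp": [0,0,0],"delta_rot": [0,0,0],"fingers": 0},{"dp": [0,0,0],"delta_rot": [0,0,0],"fingers": 0}])

```text
clock: 6.85
position: [0.4547, 0.0646, 0.3044]
ee_rot: [-0.0, 0.16, 0.987, -0.0]
contact_force: [0.7, -0.3, -0.6]
width: 0.0001
gripper_force: 0.0
```

```bash
python3 -c "
from h import *
go([.4535,.065,.145]);print(imaging.calibration('wrist')['hand_eye'])
p,d=imaging.get_image('scene');cv2.imwrite('pics/k.png',p[100:360,160:440,::-1].repeat(2,0).repeat(2,1))"
```

```text
t 6.85 tcp [0.4547 0.0646 0.3044] F [ 0.72 -0.35 -0.62] w 0.0001 units [0.006 0.    0.797]
[[-6.99573621e-05 -9.58799124e-01 -2.84084907e-01  7.28427936e-02]
 [ 9.99999853e-01 -2.19771337e-04  4.95482899e-04  8.41675242e-05]
 [-5.37502290e-04 -2.84084831e-01  9.58798999e-01 -7.09515490e-02]
 [ 0.00000000e+00  0.00000000e+00  0.00000000e+00  1.00000000e+00]]
```

View pics/k.png

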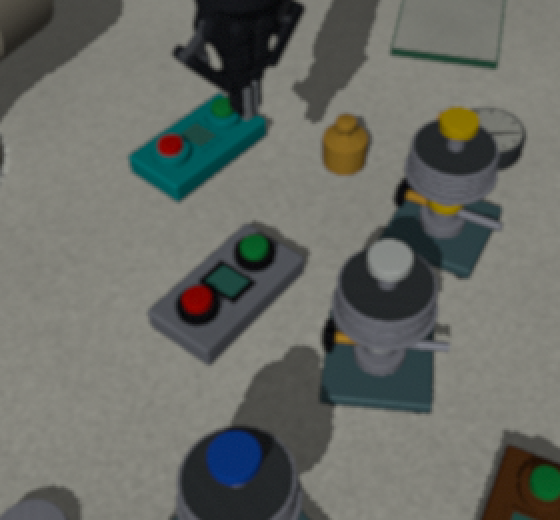

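The view is oblique: the tips at crop (250,105) are 180 mm above the grey panel's green key at (255,248). The wrist camera sits on the base side, away from the white column. Descending.

Request:
servo_tool(moves=[{"dp": [0.006,0,0.1],"delta_rot": [0,0,0],"fingers": 0},{"dp": [0,0,0.15],"delta_rot": [0,0,0],"fingers": 0},{"dp": [0,0,0.15],"delta_rot": [0,0,0],"fingers": 0},{"dp": [0,0,0.15],"delta_rot": [0,0,0],"fingers": 0},{"dp": [0,0,0.12],"delta_rot": [0,0,0],"fingers": 0}])

```text
clock: 7.4
position: [0.4542, 0.0635, 0.1689]
ee_rot: [-0.001, 0.162, 0.987, -0.0]
contact_force: [0.6, -0.7, 0.3]
width: -0.0002
gripper_force: 0.0
```

Request:
servo_tool(moves=[{"dp": [0,0,0.08],"delta_rot": [0,0,0],"fingers": 0},{"dp": [0,0,0.03],"delta_rot": [0,0,0],"fingers": 0},{"dp": [0,0,0],"delta_rot": [0,0,0],"fingers": 0},{"dp": [0,0,0],"delta_rot": [0,0,0],"fingers": 0}])

```text
clock: 7.8
position: [0.4549, 0.0643, 0.1494]
ee_rot: [0.001, 0.161, 0.987, 0.0]
contact_force: [-1.2, -0.8, -0.2]
width: 0.0001
gripper_force: 0.0
```

```bash
python3 -c "
from h import *
p,d=imaging.get_image('scene');cv2.imwrite('pics/k2.png',p[150:310,200:400,::-1].repeat(3,0).repeat(3,1))
go([.4535,.065,.125])"
```

```text
t 7.85 tcp [0.4549 0.0644 0.1496] F [-0.12 -0.02  0.32] w 0.0002 units [0.008 0.    0.123]
```

View pics/k2.png

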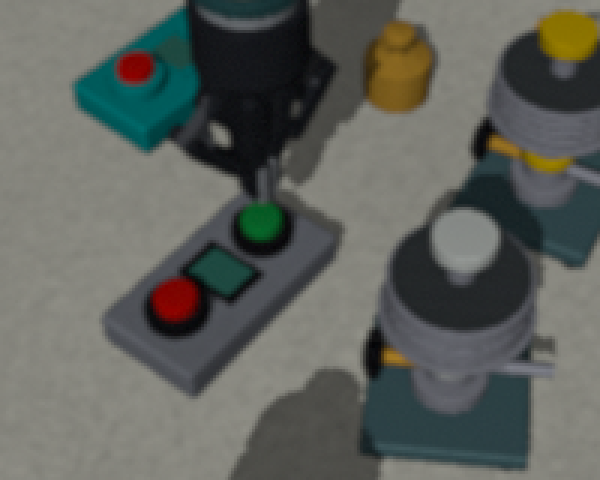

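The tips, at (265,195), are above the green key at (262,222), and the gripper clears the white column. Pressing.

Request:
servo_tool(moves=[{"dp": [0.008,0,0.05],"delta_rot": [0,0,0],"fingers": 0},{"dp": [0,0,0.04],"delta_rot": [0,0,0],"fingers": 0},{"dp": [0,0,0.02],"delta_rot": [0,0,0],"fingers": 0},{"dp": [0,0,0.01],"delta_rot": [0,0,0],"fingers": 0},{"dp": [0,0,0],"delta_rot": [0,0,0],"fingers": 0}])

```text
clock: 8.35
position: [0.4521, 0.0653, 0.1246]
ee_rot: [-0.001, 0.161, 0.987, -0.0]
contact_force: [-1.3, -0.3, 0.9]
width: 0.0001
gripper_force: 0.5
```

Request:
servo_tool(moves=[{"dp": [0,0,0.01],"delta_rot": [0,0,0],"fingers": 0},{"dp": [0,0,0.01],"delta_rot": [0,0,0],"fingers": 0},{"dp": [0,0,0],"delta_rot": [0,0,0],"fingers": 0},{"dp": [0,0,0],"delta_rot": [0,0,0],"fingers": 0}])

```text
clock: 8.75
position: [0.4524, 0.0653, 0.121]
ee_rot: [-0.0, 0.161, 0.987, 0.0]
contact_force: [-0.9, -0.5, 2.1]
width: -0.0
gripper_force: 1.3
```

Request:
servo_tool(moves=[{"dp": [0,0,0.005],"delta_rot": [0,0,0],"fingers": 0},{"dp": [0,0,0.005],"delta_rot": [0,0,0],"fingers": 0},{"dp": [0,0,0.005],"delta_rot": [0,0,0],"fingers": 0},{"dp": [0,0,0],"delta_rot": [0,0,0],"fingers": 0},{"dp": [0,0,0],"delta_rot": [0,0,0],"fingers": 0}])

```text
clock: 9.25
position: [0.4525, 0.0653, 0.1185]
ee_rot: [0.0, 0.161, 0.987, 0.0]
contact_force: [-2.5, 0.4, 9.9]
width: -0.0002
gripper_force: 4.7
```

The force jumped to 10 N, above the 4 N needed, so the key is on its stop. Holding briefly, then releasing and withdrawing.

Request:
servo_tool(moves=[{"dp": [0,0,0],"delta_rot": [0,0,0],"fingers": 0},{"dp": [0,0,0],"delta_rot": [0,0,0],"fingers": 0},{"dp": [0,0,-0.04],"delta_rot": [0,0,0],"fingers": 0},{"dp": [0,0,-0.1],"delta_rot": [0,0,0],"fingers": 0},{"dp": [0,0,-0.15],"delta_rot": [0,0,0],"fingers": 0}])

```text
clock: 9.75
position: [0.4518, 0.0652, 0.1754]
ee_rot: [-0.001, 0.161, 0.987, -0.0]
contact_force: [1.0, 0.9, 0.5]
width: 0.0001
gripper_force: 0.0
```

Request:
servo_tool(moves=[{"dp": [0,0,-0.15],"delta_rot": [0,0,0],"fingers": 0},{"dp": [0,0,-0.15],"delta_rot": [0,0,0],"fingers": 0},{"dp": [0,0,-0.15],"delta_rot": [0,0,0],"fingers": 0},{"dp": [0,0,-0.15],"delta_rot": [0,0,0],"fingers": 0},{"dp": [0,0,-0.1],"delta_rot": [0,0,0],"fingers": 0}])

```text
clock: 10.25
position: [0.4533, 0.0652, 0.3183]
ee_rot: [0.002, 0.161, 0.987, 0.0]
contact_force: [-0.1, -0.2, 0.2]
width: 0.0
gripper_force: 0.0
```

Request:
servo_tool(moves=[{"dp": [0,0,0],"delta_rot": [0,0,0],"fingers": 0},{"dp": [0,0,0],"delta_rot": [0,0,0],"fingers": 0},{"dp": [0,0,0],"delta_rot": [0,0,0],"fingers": 0}])

```text
clock: 10.55
position: [0.4518, 0.0652, 0.3145]
ee_rot: [-0.001, 0.161, 0.987, -0.0]
contact_force: [-0.2, 0.2, -0.6]
width: 0.0004
gripper_force: 0.0
```

```bash
python3 -c "
from h import *
p=capz('scene');capz('scene',(.4535,.065),45,85,(.04,.06));go([.45,.065,.3])
cv2.imwrite('pics/end.png',p[...,::-1])"
```

```text
scene 613 0.1744 0.1756
scene 179 0.0488 0.0506
t 10.65 tcp [0.4519 0.0652 0.3145] F [-0.29  0.02  0.32] w -0.0 units [ 0.008 -0.004  0.072]
```

View pics/end.png

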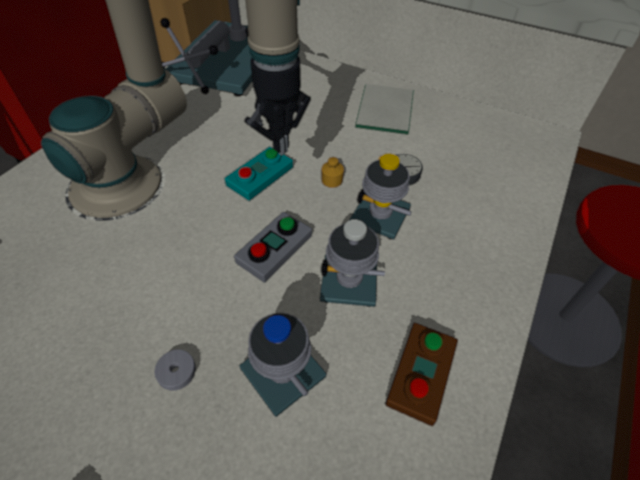

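The end view matches the start view: blue cap (276,329) at its float height, green key (286,223) released, arm clear. Handing in.

```bash
python3 -c "
from rig import manip
print(manip.sign_off())"
```

```text
the job is handed in; nothing more can be done
None
```

I pressed the blue cap down about 10 mm, held it for about a second and let it float back up, then pressed the green record key to its stop and released it; the arm was clear of everything when I handed the job in at about 10.7 s.

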